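# Zero the day counter and crack a stuck dry chamber

## Robot

A 6-joint arm with a two-finger parallel gripper is mounted at the origin on the work surface; the furniture and walls round the work are solid. World frame = base frame: x ahead of the robot, y to its left, z up, the work surface at z = 0. Lengths are in mm, angles in rad, forces in N, time in s.
With the tool pointing down it reaches from about 375 to 900 mm from the base axis. Payload 3.1 kg.
Tool frame: the origin (TCP) lies at the very end of the fingers, on their centre line; the grasp point (between the pads) lies 19 mm behind it; x points along the fingers, z is the direction in which the jaws open and shut, and the axes are right-handed (so a half turn about x gives the same grasp; the last joint's range is limited). The gripper opens to 85 mm and grips with 20 to 120 N. Pads are 22 mm wide; open, the fingers measure 114 mm over their backs; the gripper's body (76 mm by 85 mm) begins 54 mm behind the grasp point. The pads swing forward as they close: fully open they stand 13 mm farther back than shut.
Start: joints at [1.046, 0.527, 1.433, -0, 1.181, -0.178], TCP at [212.39, 587.782, 231.31] pointing down, gripper open.
Joint ranges: [-3.08, 3.08], [-0.75, 2.2], [0.22, 2.44], [-1.43, 4.57], [0, 2.65], [-2.85, 2.85]. Speed limits (rad/s): [2.79, 2.79, 3.14, 3.14, 3.14, 3.14].

## Interface

Orientations are given as a unit quaternion [x, y, z, w].
In Python, from bench import robot gives the robot as it stands. Calls block until the motion is done:
- robot.reach(position, orientation): joint-space move of the TCP to a pose.
- robot.move_straight(position, max_speed=150, attitude=None, max_force=None): straight line of the TCP; attitude=None keeps the orientation; max_speed is the mean speed in mm/s. With max_force (N) it stops when the force on the tool has changed by that much, and returns True; else False.
- robot.goto_joints(angles): joint-space move.
- robot.move_gripper(opening): finger opening in mm; the grip force is fixed at half the most; returns when the fingers have stopped.
- robot.dwell(seconds).
- robot.inverse_kinematics(position, orientation): joint angles nearest the present ones, or None.
- robot.get_image(name): name is "scene" or "top" or "wrist"; returns a dict with "img" (400x640x3 uint8, red, green, blue), "fx", "fy", "cx", "cy" (pixels), "R" (3x3) and "t" (3): a world point X has camera coordinates R X + t; the wrist camera has in their place "tool_from_camera" (4x4, takes a point from camera to tool coordinates, whose origin is the TCP and whose axes are the tool frame's). Camera axes: x right, y down, z forward; pixel columns grow to the right and rows downward; lengths in mm; the calibration is good to about 2 mm. A picture is of the moment at which its call begins: read the wrist's pose just before it. There is no depth.
A pose or a line that the arm cannot do raises robot.IKError and nothing moves.
- robot.finish_job(): hands the job in, once; it reports no verdict.
Readings, each from a call of its own:
- robot.current_t(): time.
- robot.current_joint_positions(): joint angles.
- robot.current_dq(): joint speeds.
- robot.current_joint_efforts(): joint torques, N m.
- robot.current_eef_pos(): TCP position.
- robot.current_tcp_rot(): TCP orientation.
- robot.current_ft_force(): force on the tool from outside, world axes, zero at the start.
- robot.current_wrist_torque(): the same for the moment, N m.
- robot.current_opening(): finger opening in mm.
Only numpy, scipy, OpenCV 4.12 (cv2) and the standard library are available. Lean on these libraries where they do the work, as an engineer would, in place of code of your own. Each camera call takes 0.05 s, during which the arm holds its last target.

## Task

The dry-storage chamber is being opened for a fresh start: first turn the knob of its day counter counter-clockwise all the way back to its zero stop, then take the lid's handle, break the lid free of its sticky gasket and hold it ajar, with a gap of about 2 cm at the front edge, so that air seeps in slowly. Do not let the lid jump open to more than about 4 cm, and leave the other things on the table undisturbed. Finish holding: the program ends with the gripper still keeping the lid ajar at that gap, not let go and not propped on anything.

Things in the scene. Friction and masses are not known exactly. Their poses are not given: they have to be found in the camera images.
- dry_chamber: Dry-storage chamber: grey metal box fixed to the table, 140 (x) x 150 (y) x 95 mm high without its lid, a rubber gasket round its rim. Origin: centre of its underside, on the table; z up; +x points to the hinge side, away from the robot; -x is the front. Yaw varies by up to 0.3 rad.
- chamber_lid (a joint): Lid, 12 mm thick, clear pane in a metal frame, about 0.35 kg, hinged at the far upper edge. rad: 0 shut, grows as the front rises, at most 0.45; 0.14 is a 20 mm gap at the front edge. The seal sticks: about 17 N up at the handle, weight included, starts the lid; about 9 N at 0.02 rad, 3 to 5 N beyond 0.045, so it frees suddenly. Let go, it falls shut.
- lid_handle (a point): Centre of the lid's handle: round level bar, 12 mm thick, 92 mm long, along the lid's y (parallel to the hinge), on posts 80 mm apart. Bar axis 35 mm above the lid's top, 142 mm above the table when shut; 115 mm in front of the hinge line, 45 mm in front of the chamber's centre. Pinch it from above, fingers before and behind it. Axes are the lid's, z out of its top.
- lid_front (a point): Middle of the lid's front lower edge, 142 mm from the hinge line, 95 mm above the table when shut.
- lid_hinge (a point): Middle of the hinge line, 95 mm above the table, 70 mm behind the chamber's centre; axes are the chamber's, the hinge line runs along y.
- counter: Day counter: a separate grey square housing fixed to the table, 90x90x50 mm high, a round white dial on top. Origin: centre of its underside; x points to the zero mark, the long tick at the dial's far side. Yaw varies by up to 0.3 rad.
- counter_knob (a joint): Black bar knob on the counter, turning about the vertical through its centre. rad: 0 at the hard zero stop, where the bar's white line points along the counter's x at the long tick; grows clockwise seen from above, so it goes back counter-clockwise. Starts at 0.4 to 1.4. Stays where left (friction 0.04 N m).
- knob_grip (a point): Grip point of the knob, on its axis, 82 mm above the table. The bar is 44 mm long, 12 mm thick, from z = 59 to 87 mm, over a round skirt 50 mm across and 9 mm thick. x of this point points along the bar to the end with the white line.
- reagent_bottle: Bystander, to be left alone: reagent bottle, 47 mm across, 88 mm high. Origin at the centre of its underside.
- small_bottle: Bystander, to be left alone: small reagent bottle, 36 mm across, 64 mm high, standing behind the counter. Origin at the centre of its underside.
- lab_timer: Bystander, to be left alone: flat square lab timer, 58x58x19 mm. Origin at the centre of its underside.
- tape: Bystander, to be left alone: roll of tape, 50 mm across, 19 mm high. Origin at the centre of its underside.
- pen: Bystander, to be left alone: marker pen, 136x12x12 mm. Origin at the centre of its underside.
Not all that is in view belongs to the job. What is shaped like the counter but turquoise is not meant.

How it is judged:
By the outcome, as a careful person would: the job done as asked, in the order asked, and still so for the second after the job is handed in, while the arm keeps its last pose, push and grip.
It also fails if it takes over 54 s, if anything falls off the work surface, if the arm or the gripper's body presses on something with over 40 N, if the wrist force passes 120 N, or if a joint passes its speed limit or range.

## Working session

There is one attempt and no reset: what is moved stays moved. The work goes in short steps, each a Python script; the robot and the scene stay as the last script left them, time stands still between calls to the robot, and variables do not carry over. Pictures are saved under pics/ and viewed, and the job is handed in when it is done.

```bash
ls; mkdir -p pics
python3 - <<'E'
from bench import robot
import cv2,numpy as np
print(robot.current_t(),robot.current_eef_pos(),robot.current_tcp_rot(),robot.current_opening())
for n in("scene","top","wrist"):
    d=robot.get_image(n); cv2.imwrite(f"pics/{n}0.png",d["img"][:,:,::-1])
    print(n,{k:np.round(v,4).tolist() for k,v in d.items() if k!="img"})
E
```

```text
pics
0.0 [211.99826639 587.16535307 230.31003567] [-0.40657295  0.57948096  0.40591322  0.57804386] 85.28272940510843
scene {'fx': 458.0037, 'fy': 458.0037, 'cx': 313.7429, 'cy': 197.3981, 'R': [[0.5209, 0.8536, -0.008], [0.754, -0.4645, -0.4644], [-0.4001, 0.2359, -0.8856]], 't': [-381.2882, -275.3778, 1347.8436]}
top {'fx': 478.2064, 'fy': 478.2064, 'cx': 315.0043, 'cy': 192.9994, 'R': [[0.0211, -0.9998, 0.0065], [-0.992, -0.0218, -0.1241], [0.1242, -0.0039, -0.9922]], 't': [154.1985, 518.1388, 1183.857]}
wrist {'fx': 275.9368, 'fy': 275.9368, 'cx': 318.9068, 'cy': 197.2691, 'tool_from_camera': [[0.0006, -0.2612, 0.9653, -142.3876], [-0.0002, -0.9653, -0.2612, 66.297], [1.0, -0.0, -0.0006, -0.6518], [0.0, 0.0, 0.0, 1.0]]}
```

View pics/scene0.png

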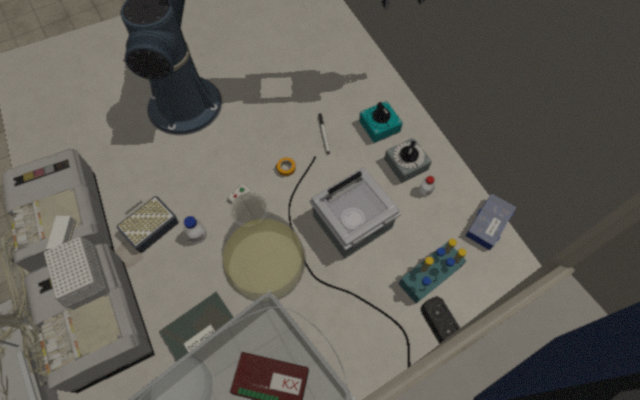

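View pics/top0.png

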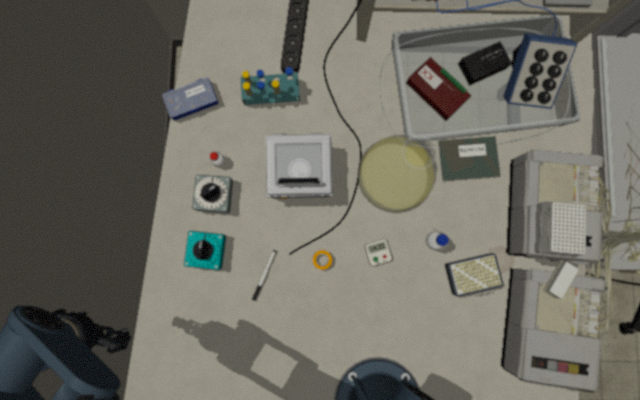

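View pics/wrist0.png

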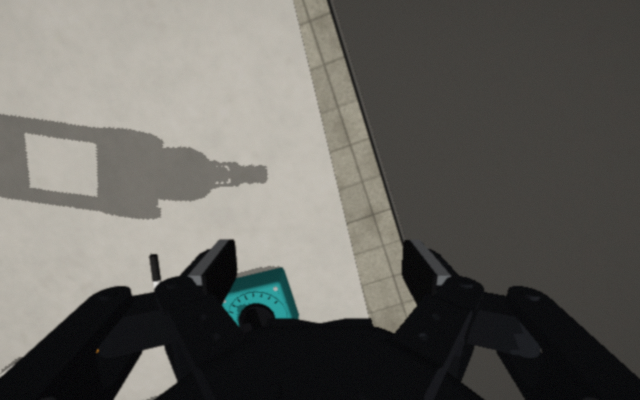

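The top view shows the chamber at about (298,165), the handle at (299,181), and the grey counter at (211,193). The small bottle is at (217,158) and the turquoise decoy at (205,250). I'll zoom in on these.

Run:
```python
import cv2
a=cv2.imread("pics/top0.png");s=cv2.imread("pics/scene0.png")
cv2.imwrite("pics/tc.png",cv2.resize(a[120:220,180:340],None,fx=5,fy=5,interpolation=cv2.INTER_CUBIC))
cv2.imwrite("pics/sc.png",cv2.resize(s[120:260,300:450],None,fx=4.2,fy=4.2,interpolation=cv2.INTER_CUBIC))
```

```text
(no output)
```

View pics/tc.png

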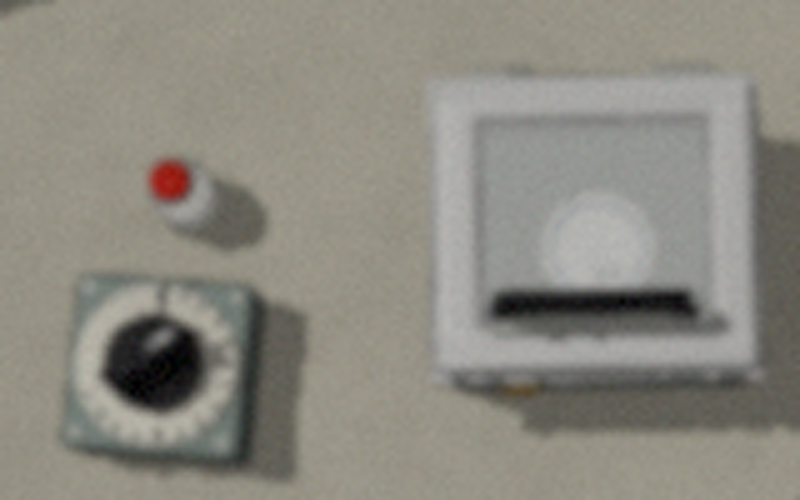

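View pics/sc.png

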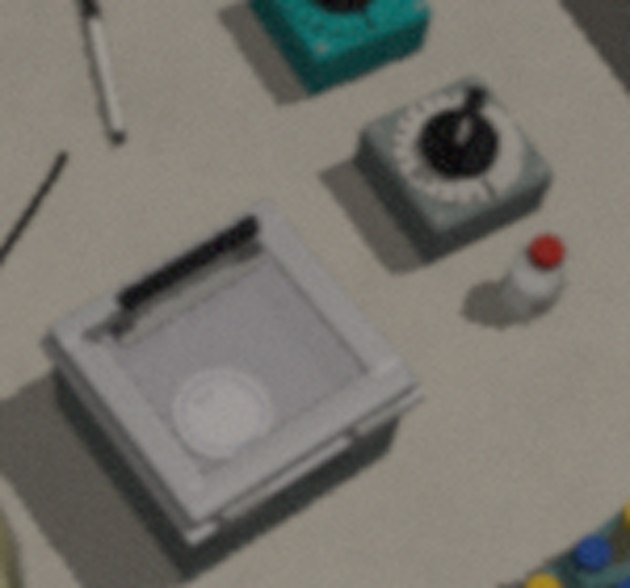

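```bash
cat > h.py <<'E'
import numpy as np,cv2
from scipy.spatial.transform import Rotation as Ro
from bench import robot
def K(d): return np.array([[d["fx"],0,d["cx"]],[0,d["fy"],d["cy"]],[0,0,1]])
def pose(d,rot=None,pos=None):
    if "R" in d: return np.array(d["R"]),np.array(d["t"])
    T=np.eye(4);T[:3,:3]=Ro.from_quat(rot).as_matrix();T[:3,3]=pos
    M=np.linalg.inv(T@np.array(d["tool_from_camera"])); return M[:3,:3],M[:3,3]
def back(d,uv,z,P):
    R,t=P; r=R.T@np.linalg.inv(K(d))@np.array([uv[0],uv[1],1.]); c=-R.T@t
    return c+r*(z-c[2])/r[2]
def proj(d,X,P):
    R,t=P; p=K(d)@(R@np.array(X)+t); return p[:2]/p[2]
def quat(a,tilt=0):
    """tool x down, jaws' z along horizontal direction a (rad)"""
    x=np.array([0,0,-1.]);z=np.array([np.cos(a),np.sin(a),0]);y=np.cross(z,x)
    return Ro.from_matrix(np.c_[x,y,z]).as_quat()
def wrist(name):
    q=np.array(robot.current_tcp_rot());p=np.array(robot.current_eef_pos());d=robot.get_image("wrist")
    cv2.imwrite(f"pics/{name}.png",d["img"][:,:,::-1]); P=pose(d,q,p)
    np.savez(f"pics/{name}.npz",q=q,p=p,fx=d["fx"],fy=d["fy"],cx=d["cx"],cy=d["cy"],tool_from_camera=d["tool_from_camera"])
    return d,P
E
python3 - <<'E'
from h import *
d=robot.get_image("top");P=pose(d)
f=lambda u,v,z:back(d,(180+u/5,120+v/5),z,P)
c=[f(*p,50) for p in((82,275),(258,290),(240,460),(65,442))]
print("counter",np.mean(c,0),[np.linalg.norm(c[i]-c[i-1]) for i in range(4)]); 
for a,b in((3,0),(2,1)): v=c[b]-c[a];print(np.arctan2(v[1],v[0]))
v=c[0]-c[1];print(np.arctan2(-v[0],v[1]))
c=[f(*p,107) for p in((430,78),(755,78),(757,370),(437,372))]
print("lid",c); v=c[0]-c[1];print(np.arctan2(-v[0],v[1])); print([np.linalg.norm(c[i]-c[i-1]) for i in range(4)])
v=c[0]-c[3];print(np.arctan2(v[1],v[0]));v=c[1]-c[2];print(np.arctan2(v[1],v[0]))
h=[f(*p,142) for p in((492,303),(692,303))];print("handle",h,np.mean(h,0));v=h[0]-h[1];print(np.arctan2(-v[0],v[1]))
print("smallbottle",f(170,180,64),"knobtop",f(157,362,75))
q=robot.current_tcp_rot();print(Ro.from_quat(q).as_matrix())
print(robot.current_t())
E
```

```text
counter [506.0924598  422.18163698  50.        ] [np.float64(84.4026360226423), np.float64(88.7862393833761), np.float64(85.89919364918892), np.float64(87.6888734271257)]
-0.04840445248602921
-0.06159938236053376
-0.06382431016522129
lid [array([642.53917803, 287.03435718, 107.        ]), array([646.11357425, 129.85184815, 107.        ]), array([503.73633107, 126.48330039, 107.        ]), array([499.43666565, 278.85921608, 107.        ])]
0.022736500994266638
[np.float64(143.33583634625364), np.float64(157.223145409561), np.float64(142.41708636461698), np.float64(152.43656649737554)]
0.057065839675814516
0.02365489996228079
handle [array([527.97694573, 251.11248272, 142.        ]), array([530.02447635, 158.48371706, 142.        ])] [529.00071104 204.79809989 142.        ]
0.02210109579566892
smallbottle [598.14752013 419.33563391  64.        ] knobtop [505.20650257 419.06582799  75.        ]
[[-6.73231867e-04 -9.40458394e-01  3.39908159e-01]
 [-1.14579690e-03  3.39908738e-01  9.40457727e-01]
 [-9.99999117e-01  2.43680397e-04 -1.30641171e-03]]
0.2
```

Run:
```python
from h import *
robot.reach([475,422,210],quat(np.pi/2-.06))
robot.dwell(.2)
d,P=wrist("w1"); print(robot.current_t(),robot.current_joint_positions(),proj(d,[506,422,82],P))
```

```text
1.6417 [ 5.52814130e-01  5.64468976e-01  1.42707350e+00  1.45663639e-04
  1.14992218e+00 -9.59860724e-01] [320.31494494 220.82346   ]
```

View pics/w1.png

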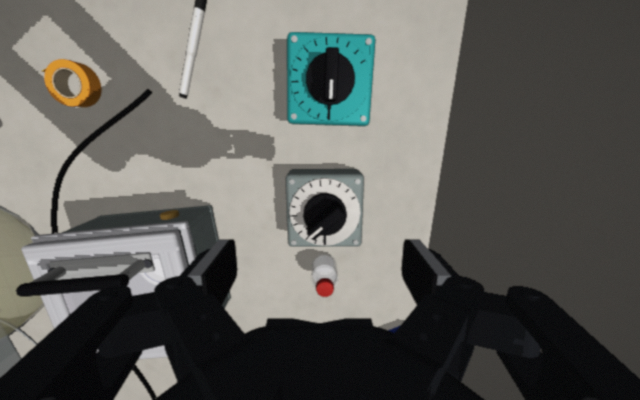

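The wrist view shows the grey counter at about (325,210), with the knob's white line pointing down-left towards (318,235). Image down is +x and image right is +y.

Run:
```python
from h import *
a=cv2.imread("pics/w1.png")
cv2.imwrite("pics/w1c.png",cv2.resize(a[160:260,270:380],None,fx=6,fy=6,interpolation=cv2.INTER_CUBIC))
```

```text
(no output)
```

View pics/w1c.png

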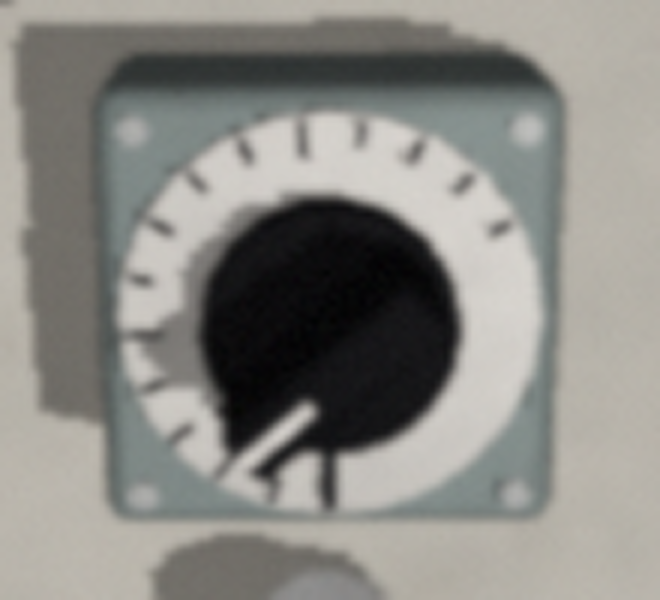

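Run:
```python
from h import *
z=np.load("pics/w1.npz");d={k:z[k] for k in z};P=pose(d,z["q"],z["p"])
f=lambda u,v,h:back(d,(270+u/6-.4,160+v/6-.4),h,P)
a,b=f(315,408,87.5),f(232,480,87.5);v=b-a;print("line",a,b,np.arctan2(v[1],v[0]))
a,b=f(330,450,51),f(330,505,51);v=b-a;print("tick",a,b,np.arctan2(v[1],v[0]))
print("dial c",(f(118,312,51)+f(542,312,51))/2,(f(330,110,51)+f(330,512,51))/2)
c=[f(*p,50) for p in((100,95),(562,95),(550,518),(108,518))];print(np.mean(c,0))
print("skirt",(f(202,322,59)+f(460,322,59))/2,(f(330,195,59)+f(330,450,59))/2)
print("handle ends",back(d,(22,291),142,P),back(d,(126,283),142,P))
```

```text
line [511.46318059 423.4965079   87.5       ] [523.91146728 408.42488161  87.5       ] -0.8804361330661908
tick [534.71698179 425.56027328  51.        ] [546.39396339 424.94352386  51.        ] -0.05276850524763897
dial c [506.35541138 427.05770623  51.        ] [507.49999052 426.99780775  51.        ]
[507.0669424  427.03315398  50.        ]
skirt [505.7024988  427.12068978  59.        ] [506.31938635 426.90142765  59.        ]
handle ends [533.76337808 159.97399517 142.        ] [531.24000275 252.27306756 142.        ]
```

Run:
```python
from h import *
robot.reach([507,426.5,130],quat(np.pi/2-.88))
robot.move_gripper(50)
robot.dwell(.2)
d,P=wrist("w2"); print(robot.current_t(),robot.current_joint_positions(),robot.current_eef_pos(),robot.current_ft_force())
for X in([507,426.5,87],[507+22*np.cos(-.88),426.5+22*np.sin(-.88),87]):print(proj(d,X,P))
```

```text
3.1167 [ 5.30999563e-01  6.94045117e-01  1.41759600e+00  7.07562889e-06
  1.02998845e+00 -1.59790219e-01] [507.0038344  426.47072202 129.98914415] [-0.53034937 -0.18329361 -0.11382851]
[320.04851152 218.54813881]
[320.02092552 246.95422612]
```

View pics/w2.png

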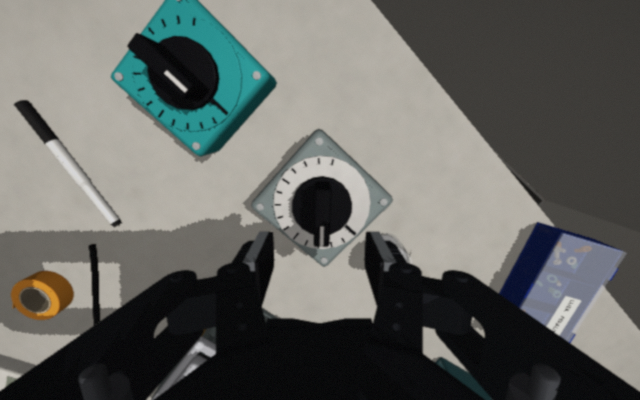

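Run:
```python
from h import *
a=np.pi/2-.88
print(robot.move_straight([508,427.2,64],80,None,8), robot.current_eef_pos())
robot.move_gripper(8)
print(robot.current_t(),robot.current_opening(),robot.current_ft_force(),robot.current_wrist_torque(),robot.current_eef_pos())
```

```text
False [508.42251498 427.45842576  64.42924402]
4.525 10.550812349073633 [0.2841256  1.67443203 3.21861875] [ 0.16596647  0.03617541 -0.05527556] [508.62415112 427.80809493  64.83997161]
```

Run:
```python
from h import *
a0=np.pi/2-.88
c=np.array([507.7,427.2,64.5])
for s in [.2,.4,.6,.72,.78,.82,.86,.90,.94]:
    robot.move_straight(c,30,quat(a0+s))
    T=np.array(robot.current_wrist_torque());M=Ro.from_quat(robot.current_tcp_rot()).as_matrix()
    print(s,round(robot.current_t(),2),"act",round(np.arctan2(M[1,2],M[0,2])-a0,3),np.round(robot.current_ft_force(),1),np.round(T,2),round(robot.current_opening(),2))
    if abs(T[2])>.6: break
```

```text
0.2 4.88 act 0.198 [2.  2.1 0.9] [ 0.27 -0.27 -0.02] 10.72
0.4 5.22 act 0.396 [1.9 2.1 2.2] [ 0.31 -0.38  0.  ] 10.89
0.6 5.58 act 0.596 [2.9 2.8 1.6] [ 0.38 -0.51  0.01] 10.91
0.72 5.84 act 0.716 [4.2 2.4 2.5] [ 0.44 -0.54  0.09] 10.83
0.78 6.09 act 0.776 [4.5 2.4 2.5] [ 0.41 -0.68  0.  ] 10.89
0.82 6.34 act 0.817 [4.9 2.8 2.9] [ 0.44 -0.69  0.  ] 10.78
0.86 6.59 act 0.854 [4.2 1.7 2. ] [ 0.33 -0.75 -0.59] 10.66
0.9 6.84 act 0.892 [4.3 3.3 2.4] [ 0.32 -0.82 -1.2 ] 10.75
```

Run:
```python
from h import *
a0=np.pi/2-.88
robot.move_straight([507.7,427.2,64.5],30,quat(a0+.86))
print(robot.current_wrist_torque())
robot.move_gripper(50)
robot.move_straight([507.7,427.2,130],150)
robot.move_straight([490,427.2,210],200)
robot.dwell(.1)
d,P=wrist("w3"); print(robot.current_t())
a=d["img"][:,:,::-1]
uv=proj(d,[508,427,60],P);u,v=map(int,uv);print(u,v)
cv2.imwrite("pics/w3c.png",cv2.resize(a[v-50:v+50,u-55:u+55],None,fx=6,fy=6,interpolation=cv2.INTER_CUBIC))
```

```text
[ 0.39587804 -0.81082655 -0.62006956]
8.8417
320 203
```

View pics/w3c.png

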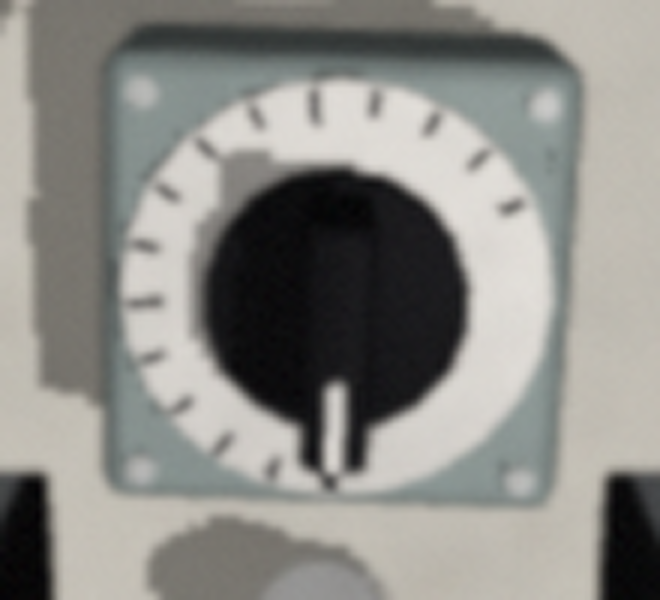

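The white line sits on the long zero tick, and the torque rose against the stop, so the knob is at zero. Next is the handle.

Run:
```python
from h import *
robot.reach([531,205,215],quat(.025))
robot.dwell(.2)
d,P=wrist("w4"); print(robot.current_t(),robot.current_joint_positions(),robot.current_ft_force())
for X in([531,205,142],[531-.025*46,251,142],[531+.025*46,159,142]):print(proj(d,X,P))
```

```text
10.1583 [1.73680714e-01 4.72593508e-01 1.59211490e+00 8.99090583e-05
 1.07691759e+00 1.46892494e-01] [0.4408505  0.08271299 0.18394003]
[319.69528165 206.81503561]
[319.84164918 149.85926941]
[319.56379587 257.9798899 ]
```

View pics/w4.png

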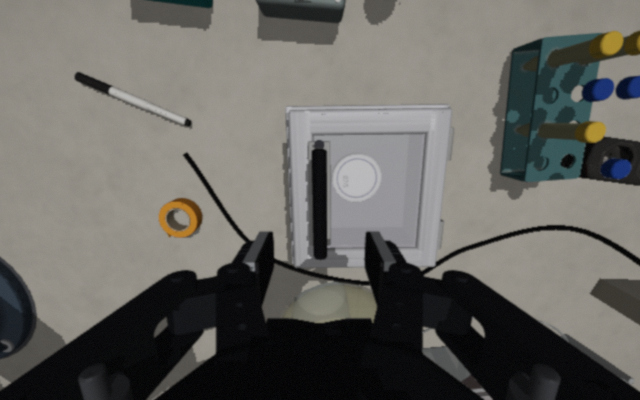

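The handle appears as a dark bar from (319,142) to (320,259), aligned with the jaw centre line as predicted. I'll descend and pinch it.

Run:
```python
from h import *
print(robot.move_straight([531,205,150],150,None,8),robot.move_straight([531,205,123],60,None,8), robot.current_eef_pos())
robot.move_gripper(6)
print(robot.current_t(),robot.current_opening(),robot.current_ft_force(),robot.current_wrist_torque(),robot.current_eef_pos())
d,P=wrist("w5")
```

```text
False False [530.91880453 204.94570806 122.6765101 ]
11.7833 9.688563137040068 [-0.55252018 -0.07319491  2.44097367] [-0.05242226 -0.0162733   0.14805502] [531.31500369 205.04523908 123.45150168]
```

View pics/w5.png

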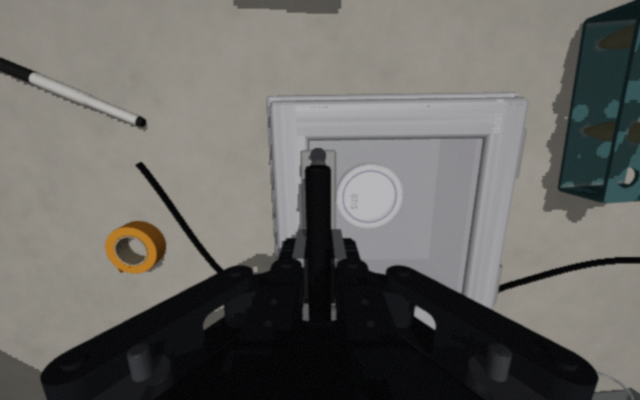

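```bash
cat >> h.py <<'E'
YAW=.025
T0=np.array([531.2,205,123.2]);U=np.array([np.cos(YAW),np.sin(YAW),0])
H=np.array([531.2,205,0])+115*U;H[2]=95
AX=np.array([-np.sin(YAW),np.cos(YAW),0])
def lidpose(th):
    R=Ro.from_rotvec(AX*th); return H+R.apply(T0-H),(R*Ro.from_quat(quat(YAW))).as_quat()
def est():
    M=Ro.from_quat(robot.current_tcp_rot());p=np.array(robot.current_eef_pos())
    g=p-19*M.as_matrix()[:,0]; r=g-H   # bar centre
    return np.arctan2(r[2],-r@U)-np.arctan2(47,115), M.as_matrix()[:,0]@U
def go(th,sp=10):
    p,q=lidpose(th);robot.move_straight(p,sp,q)
    e=est();print(round(th,3),round(robot.current_t(),2),"est",np.round(e,3),np.round(robot.current_ft_force(),1),np.round(robot.current_wrist_torque(),2),round(robot.current_opening(),2))
E
python3 - <<'E'
from h import *
print(est())
for th in np.arange(.005,.0451,.005):
    go(th)
E
```

```text
(np.float64(0.0035623323180636324), np.float64(0.000951108114443124))
0.005 12.08 est [ 0.004 -0.006] [ 0.8  1.2 -1.6] [ 0.07 -0.07  0.13] 10.08
0.01 12.33 est [ 0.005 -0.011] [ 0.6  0.6 -7.1] [ 0.19 -0.22  0.15] 10.07
0.015 12.58 est [ 0.006 -0.017] [  2.8   1.5 -16.1] [ 0.31 -0.44  0.13] 9.84
0.02 12.83 est [ 0.008 -0.022] [  4.1   2.9 -24.6] [ 0.42 -0.78  0.2 ] 10.17
0.025 13.08 est [ 0.033 -0.025] [ 2.1  1.5 -8.4] [ 0.25 -0.21  0.08] 9.76
0.03 13.33 est [ 0.047 -0.028] [ 0.9  1.6 -3.6] [ 0.2  -0.06  0.16] 10.04
0.035 13.58 est [ 0.044 -0.034] [ 0.1  2.4 -3.7] [ 0.18 -0.11  0.14] 9.88
0.04 13.83 est [ 0.042 -0.04 ] [ 0.4  1.8 -2.9] [ 0.19 -0.13  0.15] 10.05
0.045 14.08 est [ 0.046 -0.045] [ 1.1  1.4 -4.7] [ 0.25 -0.15  0.11] 10.22
```

The lid is free and under control, with the estimate peaking at 0.047 rad. I'll continue to the 2 cm gap.

Run:
```python
from h import *
for th in (.07,.095,.12,.14):
    go(th,12)
robot.dwell(.5);print(est(),robot.current_ft_force())
wrist("w6")
for n in("scene","top"):
    d=robot.get_image(n);cv2.imwrite(f"pics/{n}6.png",d["img"][:,:,::-1])
s=cv2.imread("pics/scene6.png");cv2.imwrite("pics/s6c.png",cv2.resize(s[130:260,290:450],None,fx=4.6,fy=4.6,interpolation=cv2.INTER_CUBIC))
```

```text
0.07 14.48 est [ 0.074 -0.07 ] [ 1.4  1.3 -1.8] [0.31 0.01 0.18] 9.43
0.095 14.88 est [ 0.097 -0.095] [ 0.3  2.8 -2.6] [ 0.32 -0.08  0.06] 9.63
0.12 15.28 est [ 0.121 -0.12 ] [ 0.1  1.8 -3.4] [ 0.35 -0.1   0.13] 9.76
0.14 15.63 est [ 0.142 -0.14 ] [ 0.1  2.6 -3.5] [ 0.46 -0.09  0.14] 9.95
(np.float64(0.14147462878766248), np.float64(-0.139517341663442)) [-0.20911626  3.19805575 -4.00743924]
```

View pics/w6.png

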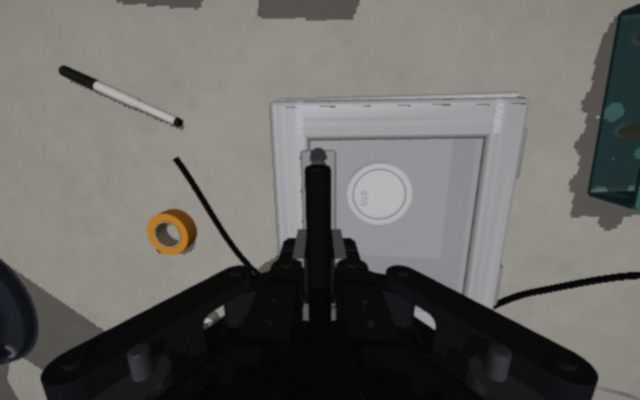

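View pics/s6c.png

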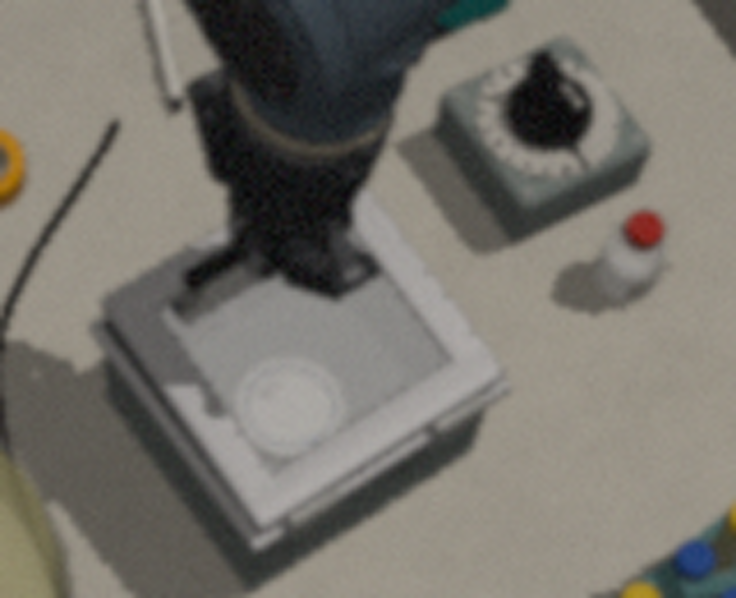

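View pics/top6.png

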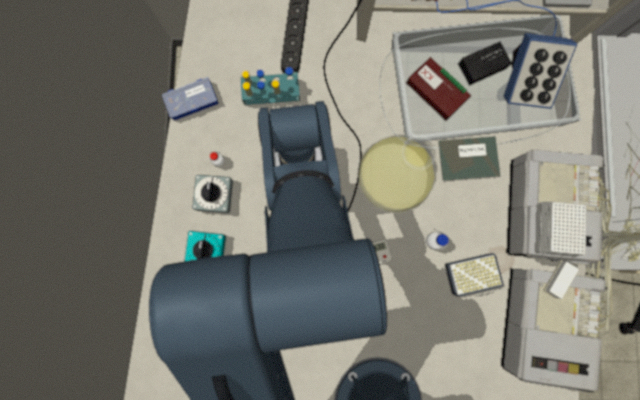

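Run:
```python
from h import *
z=np.load("pics/w3.npz");d={k:z[k] for k in z};P=pose(d,z["q"],z["p"])
f=lambda u,v,h:back(d,(265+u/6-.4,153+v/6-.4),h,P)
a,b=f(336,385,87.5),f(330,472,87.5);v=b-a;print("line",a,b,np.arctan2(v[1],v[0]))
a,b=f(338,286,51),f(330,487,51);v=b-a;print("tick from dial c",a,b,np.arctan2(v[1],v[0]))
robot.dwell(.5);print(est(),robot.current_ft_force(),robot.current_opening(),robot.current_t())
robot.finish_job()
```

```text
line [513.37365139 426.61475104  87.5       ] [528.93475574 425.30295368  87.5       ] -0.08410091607355946
tick from dial c [506.34037371 427.24041616  51.        ] [546.75373999 424.94139095  51.        ] -0.05682649514579824
(np.float64(0.1414245198256262), np.float64(-0.13958650290757565)) [-1.43648926  3.16564508 -3.69302008] 10.117650463969616 16.7833
the job is handed in; nothing more can be done
```

The knob is back at its zero stop, and the gripper is holding the lid ajar at about 20 mm. I handed the job in at 16.8 s.

- **Counter knob:** I pinched the grey counter's bar and turned it about 0.83 rad counter-clockwise. The wrist torque then rose to 1.2 N m against the hard stop. Afterwards the wrist picture showed the white line on the long tick. My rough pixel measure put the line about 0.03 rad short of the tick, which I put down to reading error.
- **Lid:** I gripped the handle and raised it slowly along the hinge arc. The seal broke at about 25 N by the last wrist reading before it gave, which is more than the 17 N stated. The highest angle I read as it broke free was about 0.047 rad (under 7 mm at the front). I then raised it to about 0.14 rad.
- **Last checks:** The lid angle, worked out from the arm's position rather than seen directly, was 0.141 rad and steady. The load was about 4 N, and the fingers still held the bar at 10 mm opening.
- **Other things on the table:** The last pictures show no sign that anything else was moved. The arm hid parts of the top view, and I compared the pictures by eye rather than measuring.

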